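# Shut the kettle lid and press the boil key

## Robot

A 6-joint arm with a two-finger parallel gripper is mounted at the origin on a cart in front of the work surface, level with it; the furniture and walls round the work are solid. World frame = base frame: x ahead of the robot, y to its left, z up, the work surface at z = 0. Lengths are in mm, angles in rad, forces in N, time in s.
With the tool pointing down it reaches from about 300 to 875 mm from the base axis. Payload 4.2 kg.
Tool frame: the origin (TCP) lies at the very end of the fingers, on their centre line; the grasp point (between the pads) lies 19 mm behind it; z points along the fingers, y is the line along which they close (so a half turn about z gives the same grasp; the last joint's range is limited). The gripper opens to 85 mm and grips with 20 to 120 N. Pads are 22 mm wide; open, the fingers measure 114 mm over their backs; the gripper's body (76 mm by 85 mm) begins 54 mm behind the grasp point. The pads swing forward as they close: fully open they stand 13 mm farther back than shut.
Start: joints at [-1.277, 0.32, 1.565, -0, 1.257, -0.02], TCP at [177.491, -546.935, 231.338] pointing down, gripper open.
Joint ranges: [-3.11, 3.11], [-0.84, 2.01], [0.21, 2.61], [-1.34, 4.49], [0.05, 2.63], [-2.56, 2.56]. Speed limits (rad/s): [2.57, 2.57, 3.14, 3.14, 3.14, 3.14].

## Interface

Orientations are given as [roll, pitch, yaw] about the fixed x, y, z axes, in that order (R = Rz(yaw) Ry(pitch) Rx(roll)).
In Python, from bench import bot, eyes, workorder gives the robot as it stands.
- The arm moves only by the shell command python3 -m crank 'ROWS' [OPENING] [FORCE]. ROWS is JSON, a list that holds one entry, the list of rows, each a list of 4 numbers: the shift along the tool's x, y, z each as a share of 50 cm, from -1 to 1, then the turn about the tool's z as a share of pi/4 rad, from -1 to 1. In form: [[[tx, ty, tz, roll], ...]]. A call has 1 to 20 rows; each row is the pose to reach, as a shift and turn from the pose commanded when the call began, along the tool's axes at that moment; what a row does not reach only later rows make up. A row lasts 1/10 s, in which the tool goes at most 50 mm and 8.59 degrees, less where a joint would pass 70% of its speed; a pose out of reach is approached as far as the arm can. A call with a number of a shift or a turn outside -1 to 1 is refused whole. A call with a gripper value outside its range is refused whole. OPENING is the opening, from 0 (shut) to 1 (fully open), set as the call begins (- or left out, the last holds). The fingers move at their own pace and stop on an object; FORCE is the grip in N (left out, the last holds). Time passes only in rows, so rows that repeat a pose let the fingers close. It gives the time, the measured TCP pose, the force, the opening and the grip force at its end, in the units of the state.
- bot.state(): the state, without advancing time (a new reading comes with each control period).
- eyes.capture(name): name is "side" or "top" or "wrist"; returns (picture, depth): 420x560x3 uint8, red, green, blue; 420x560 float32, mm along the optical axis (not along the pixel's ray), 0 where there is no reading.
- eyes.camera_model(name): a dict with "camera_matrix" (3x3 intrinsics, pixels), "camera_from_world" (4x4, takes a point from world to camera coordinates); the wrist camera has in their place "T_tool_cam" (4x4, takes a point from camera to tool coordinates, whose origin is the TCP and whose axes are the flange's). Camera axes: x right, y up, looking along -z (the intrinsics and any distortion apply to the point x, -y, -z); pixel columns grow to the right and rows downward; lengths in mm; the calibration is good to about 2 mm. A picture is of the moment at which its call begins: read the wrist's pose just before it. camera_model takes no time and is no camera call.
- workorder.hand_in(): hands the job in; it is judged then, once.
The state is a dict: "time_s": time; "joint_pos": joint angles; "qd": joint speeds; "joint_efforts": joint torques, N m; "eef_pos": TCP position; "orientation": TCP orientation; "ft_force": force on the tool from outside, world axes, zero at the start; "wrist_torque": the same for the moment, N m; "width": finger opening in mm; "grasp_force": force on a finger pad.
Only numpy, scipy, OpenCV 4.12 (cv2) and the standard library are available. Lean on these libraries where they do the work, as an engineer would, in place of code of your own. Each camera call takes 0.05 s, during which the arm holds its last target. There are 200 camera calls.

## Task

Set the kettle to boil with gentle touches of the fingertips only: push its open lid fully shut, then lightly press the large round boil key on its stand all the way down, let it spring back up and move clear. Do not press any of the three oblong temperature keys, nor the boil key while the lid is open; do not lift or shove the kettle or its stand, and leave the mug and the jar where they are.

Things in the scene. Friction and masses are not known exactly. Their poses are not given: they have to be found in the camera images.
- kettle_lid (a joint): angle of the kettle's lid in rad: 0 = shut, about 0.45 to 0.85 at the start. Its hinge has friction (0.09 N m), so the lid stays where it is left; 1 to 3 N on it pushes it shut
- lid_push (a point): point on the outer (upper) face of the lid, on its middle line, 75 mm from the hinge axis; the lid is a round black disc 112 mm across and its rim is 37 mm beyond this point. The point's y axis runs along the lid from hinge to rim and its z axis is the outward normal of that face. With the lid shut the point lies near the middle of the kettle's top, 0.279 m above the table
- lid_hinge (a point): middle of the lid's hinge axis, 266 mm above the table; the axis is level, along the point's x axis. The hinge is on the handle side and 13 mm below the lid's outer face
- kettle: steel jug kettle with black lid and handle, standing loose on its stand, about 1.05 kg, 265 mm high. Origin on the underside between body and handle; z up, the handle lies toward its -y (96 mm out), the round body (152 mm across) is centred 27 mm toward its +y. A wall cabinet hangs above the table's right half: underside 0.69 m up, from x = 0.58 back and y = -0.04 to the right
- stand: loose black power stand, 0.7 kg, 14 mm high: a round plate 188 mm across and, toward its -x, a flat panel 156 mm wide that ends 180 mm from the plate's centre. Origin on the underside at the plate's centre. Four grey spring keys in a row along y, 142 mm forward, tops 6.5 mm above the panel: large round one at y = +47 mm, then three oblong ones. The kettle's wall is 66 mm behind the row
- boil_key_top (a point): centre of the top of the large round boil key, 27 mm across; it follows the key. Pressed straight down it travels 4 mm (0.7 N to start, 2.5 N at the bottom stop) and springs back up. The nearest oblong key's edge is 42 mm away
- boil_key (a joint): travel of the boil key in m: 0 = up, 0.004 = fully down; it counts as pressed from 0.0025
- heat_key0_top (a point): top centre of the oblong temperature key next to the boil key (22 x 14 mm); must not be pressed
- heat_key1_top (a point): top centre of the middle oblong temperature key; must not be pressed
- heat_key2_top (a point): top centre of the outer oblong temperature key; must not be pressed
- heat_key0 (a joint): travel of oblong key 0 in m, 0 = up
- heat_key1 (a joint): travel of oblong key 1 in m, 0 = up
- heat_key2 (a joint): travel of oblong key 2 in m, 0 = up
- mug_mid (a point): middle of the mug (83 mm across, 117 mm with handle, 94 mm high), on the table right of the kettle; leave alone
- honey_jar_mid (a point): middle of the small jar with a black lid (60 mm across, 83 mm high), on the table right of the kettle; leave alone

How it is judged:
By the outcome, as a careful person would: the job done as asked, in the order asked, and still so for the second after the job is handed in, with the robot touching nothing.
It also fails if it takes over 56 s, if anything falls off the work surface, if the arm or the gripper's body presses on something with over 40 N, if the wrist force passes 120 N, or if a joint passes its speed limit or range.

## Working session

There is one attempt and no reset: what is moved stays moved. The work goes in short steps, Python scripts to look and compute and a shell command to move; the robot and the scene stay as the last step left them, time stands still between calls to the robot, and variables do not carry over. Pictures are saved under pics/ and viewed, at most 10 in all, crops included, and the job is handed in when it is done.

```bash
mkdir -p pics; ls
cat > h.py <<'E'
import numpy as np, cv2
from bench import bot, eyes, workorder
from scipy.spatial.transform import Rotation as R
def toolT(s):
    T=np.eye(4); T[:3,:3]=R.from_euler('xyz',s['orientation']).as_matrix(); T[:3,3]=s['eef_pos']; return T
def cap(name,fn=None):
    s=bot.state(); p,d=eyes.capture(name); m=eyes.camera_model(name)
    W=toolT(s)@np.array(m['T_tool_cam']) if name=='wrist' else np.linalg.inv(np.array(m['camera_from_world']))
    if fn: cv2.imwrite(fn,p[:,:,::-1])
    return p,d,np.array(m['camera_matrix']),W
def cloud(d,K,W):
    v,u=np.mgrid[:d.shape[0],:d.shape[1]]
    P=np.stack([(u-K[0,2])/K[0,0]*d,-(v-K[1,2])/K[1,1]*d,-d],-1)
    return P@W[:3,:3].T+W[:3,3]
def ray(u,v,K,W,z):
    r=W[:3,:3]@np.array([(u-K[0,2])/K[0,0],-(v-K[1,2])/K[1,1],-1]); return W[:3,3]+r*(z-W[2,3])/r[2]
E
python3 - <<'E'
from h import *
print(bot.state())
for n in('side','top'):
    p,d,K,W=cap(n,f'pics/{n}1.png'); np.savez(f'{n}1.npz',p=p,d=d,K=K,W=W); print(n,eyes.camera_model(n).keys(),W.round(2),K)
E
```

```text
pics
{'time_s': 0.0, 'joint_pos': array([-1.27696473e+00,  3.20272139e-01,  1.56571963e+00, -8.38141750e-06,
        1.25742554e+00, -2.00530680e-02]), 'qd': array([-2.01695060e-04, -1.39188554e-03,  2.78959671e-04,  5.48046623e-06,
       -1.93067808e-04, -5.58121174e-04]), 'joint_efforts': array([ 1.93308188e-03, -4.15520096e+01, -2.34160495e+01,  7.95114920e-05,
        8.20930145e-03, -3.51573085e-06]), 'eef_pos': array([ 177.3568508 , -546.43030202,  230.4778689 ]), 'orientation': array([-3.13976820e+00, -2.86205648e-05,  3.13887231e-01]), 'ft_force': array([-0.21603262, -0.48793259,  0.91021335]), 'wrist_torque': array([ 0.0300466 , -0.03000071, -0.02514395]), 'grasp_force': 0.0, 'width': 85.33591780040936}
side dict_keys(['camera_matrix', 'camera_from_world']) [[-9.9000e-01  9.0000e-02 -1.4000e-01  3.9623e+02]
 [-1.7000e-01 -4.3000e-01  8.9000e-01  9.7034e+02]
 [ 2.0000e-02  9.0000e-01  4.4000e-01  6.4655e+02]
 [ 0.0000e+00  0.0000e+00  0.0000e+00  1.0000e+00]] [[502.50948867   0.         278.82193635]
 [  0.         502.50948867 213.01425261]
 [  0.           0.           1.        ]]
top dict_keys(['camera_matrix', 'camera_from_world']) [[-1.00000e-02  9.90000e-01 -1.20000e-01  3.97110e+02]
 [-1.00000e+00 -1.00000e-02 -0.00000e+00  3.03800e+01]
 [-0.00000e+00  1.20000e-01  9.90000e-01  1.44367e+03]
 [ 0.00000e+00  0.00000e+00  0.00000e+00  1.00000e+00]] [[517.24025434   0.         283.66186091]
 [  0.         517.24025434 207.13139346]
 [  0.           0.           1.        ]]
```

View pics/side1.png

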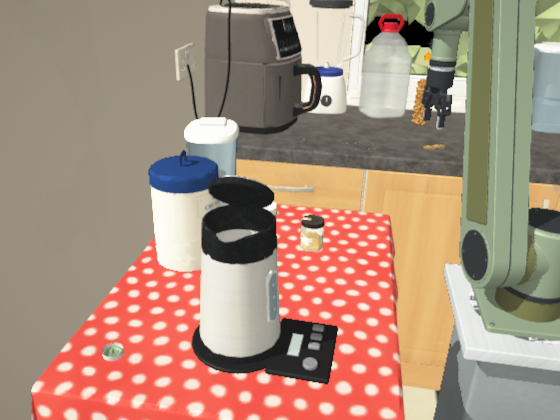

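View pics/top1.png

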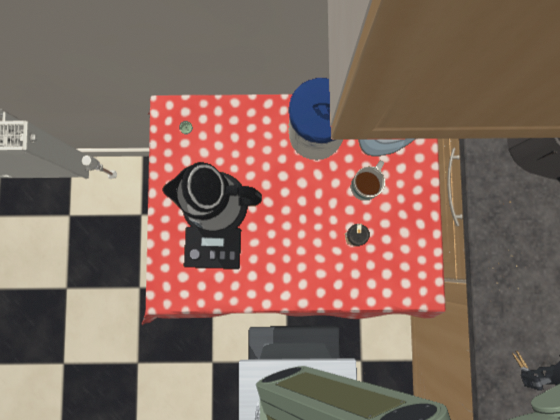

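The side view shows the open lid at about (240,192) and the boil key at (310,364). The top view shows the kettle near (208,195) with its handle at right (250,197), the boil key at (195,254), the mug at (368,183) and the jar at (358,234).

Run:
```python
from h import *
for n in('side','top'):
    z=np.load(n+'1.npz'); p,d,K,W=[z[k] for k in 'pdKW']; C=cloud(d,K,W); g=p.astype(int)
    ok=(d>0)
    def pr(u,v): print(n,(u,v),C[v,u].round(1),p[v,u])
    if n=='side':
        for u,v in[(240,192),(240,183),(240,202),(225,190),(258,192),(310,364),(315,346),(318,337),(319,328)]: pr(u,v)
    else:
        for u,v in[(195,254),(211,254),(222,255),(233,255),(206,186),(206,170),(222,190),(190,185),(250,197),(368,183),(358,234),(213,242)]: pr(u,v)
    # lid: dark pixels above 283
    dark=(g.max(2)<70)&ok&(C[...,2]>275)&(C[...,2]<400)&(C[...,0]<650)&(C[...,1]>0)&(C[...,0]>300)
    Q=C[dark]; print(len(Q),Q.min(0),Q.max(0))
    m=(np.linalg.norm(C-np.array([C[254,195] if n=='top' else C[364,310]]),axis=-1)<200)
    # grey keys mask
    k=ok&(C[...,2]>8)&(C[...,2]<40)&(g.max(2)>60)&(g.max(2)-g.min(2)<25)&(C[...,0]<480)&(C[...,0]>250)&(C[...,1]>50)
    c,l,s,ce=cv2.connectedComponentsWithStats(k.astype(np.uint8))
    for i in range(1,c):
        if s[i,4]>8: print(n,s[i],ce[i].round(1),ray(*ce[i],K,W,20.5).round(1), np.median(C[l==i],0).round(1))
    if n=='side':
        big=p[150:400,170:360]; cv2.imwrite('pics/crop1.png',cv2.resize(big[:,:,::-1],None,fx=3,fy=2.4) if 0 else cv2.resize(big[:,:,::-1],(456,600)))
```

```text
side (240, 192) [576.9 229.6 315.1] [27 28 28]
side (240, 183) [570.7 254.6 341.8] [39 41 41]
side (240, 202) [585.1 196.9 281.5] [26 26 27]
side (225, 190) [601.7 232.1 317.4] [26 27 28]
side (258, 192) [545.5 235.3 320.5] [26 27 28]
side (310, 364) [439.5 285.2  20.7] [156 156 159]
side (315, 346) [435.6 235.   19.5] [177 174 177]
side (318, 337) [432.6 207.4  18.6] [113 111 112]
side (319, 328) [433.3 180.4  18.6] [112 111 113]
1440 [524.06191368 189.0696377  275.00213828] [632.82539532 256.08282527 348.38005758]
side [312 324  12   8  78] [317.7 327.6] [435.7 182.1  20.5] [435.9 179.7  18. ]
side [290 333  14  24 228] [296.3 344.5] [470.1 238.8  20.5] [471.  231.   13.7]
side [310 333  13   8  85] [315.8 336.4] [436.9 208.9  20.5] [437.  206.8  18. ]
side [308 342  13   9  93] [313.8 345.7] [437.9 235.6  20.5] [438.  234.   18.2]
side [302 357  16  14 183] [309.5 363.3] [440.6 283.4  20.5] [440.7 281.   18.8]
top (195, 254) [440.2 275.7  20.2] [138 138 144]
top (211, 254) [439.7 231.6  22. ] [141 141 146]
top (222, 255) [436.8 202.1  16.5] [ 96  96 101]
top (233, 255) [436.4 171.
[... 349 characters left out ...]
 55]
top (213, 242) [473.1 227.9  10.8] [174 186 185]
1255 [524.86285551 164.75310116 275.18252773] [633.96473588 252.34392115 350.95496381]
top [200 240  25   7 159] [212.2 243. ] [470.  228.8  20.5] [470.2 229.8  14.9]
top [189 249  11  11  94] [194.2 253.7] [441.  278.   20.5] [440.3 278.1  20.2]
top [209 250   7   9  48] [211.8 254.2] [439.2 229.7  20.5] [439.7 229.5  20. ]
top [220 251   5   8  40] [222.  254.5] [438.1 201.6  20.5] [438.  201.8  19. ]
top [230 251   5   9  42] [231.9 255.1] [436.2 174.5  20.5] [436.4 174.5  19.9]
top [184 265  11   2  11] [189.  265.9] [407.8 291.7  20.5] [407.6 292.8  15. ]
top [249 292   5   4  11] [250.9 294.2] [329.9 122.6  20.5] [329.8 123.1   9.7]
```

View pics/crop1.png

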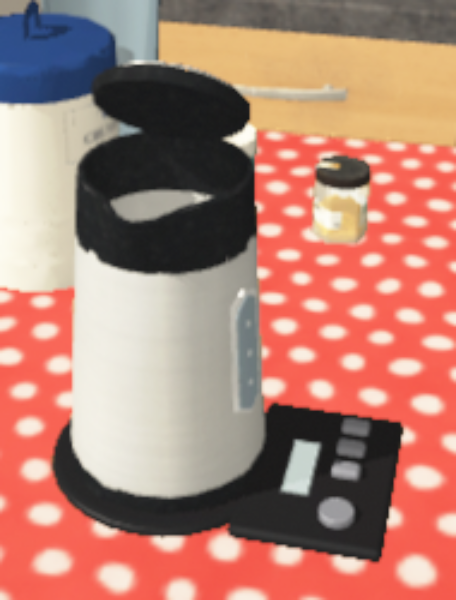

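The crop confirms the layout: an open lid tilted up toward +y, with the round key nearest the camera. Next I'll fit the lid plane and make the first transit move.

```bash
python3 - <<'E'
from h import *
z=np.load('top1.npz'); p,d,K,W=[z[k] for k in 'pdKW']; C=cloud(d,K,W)
m=(p.max(2)<100)&(d>0)&(C[...,2]>290)&(C[...,2]<360)&(C[...,0]<650)&(C[...,1]>150)&(C[...,0]>500)
c,l,s,ce=cv2.connectedComponentsWithStats(m.astype(np.uint8)); i=1+s[1:,4].argmax(); Q=C[l==i]
for _ in range(3):
    A=np.c_[Q[:,:2],np.ones(len(Q))]; co=np.linalg.lstsq(A,Q[:,2],rcond=None)[0]; r=Q[:,2]-A@co; Q=Q[abs(r)<6]
n=np.array([-co[0],-co[1],1]);n/=np.linalg.norm(n)
print(len(Q),co,n,'tilt',np.arccos(n[2]),'yawdir',n[:2],Q.min(0),Q.max(0),Q.mean(0),np.std(r))
E
python3 -m crank '[[[0,0,-0.2,0.2],[0,0,-0.3,0.4],[0,0,-0.38,0.4],[0,0,-0.38,0.4],[0.625,-0.62,-0.38,0.4],[0.625,-0.62,-0.38,0.4],[0.625,-0.62,-0.38,0.4],[0.625,-0.62,-0.38,0.4],[0.625,-0.62,-0.38,0.4],[0.625,-0.62,-0.38,0.4],[0.625,-0.62,-0.38,0.4],[0.625,-0.62,-0.38,0.4],[0.625,-0.62,-0.38,0.4],[0.625,-0.62,-0.38,0.4],[0.625,-0.62,-0.38,0.4],[0.625,-0.62,-0.38,0.4]]]' 0 20
```

```text
859 [6.27962735e-03 9.83535412e-01 1.12008704e+02] [-0.00447703 -0.70120617  0.7129445 ] tilt 0.7771079166481402 yawdir [-0.00447703 -0.70120617] [539.04176443 176.38068887 290.13302041] [623.09157344 233.07524935 345.51187926] [580.40210073 204.62609335 316.91042236] 2.4612576736706524
time_s: 1.7
eef_pos: [378.6, -156.3, 421.1]
orientation: [3.141, 0.001, -0.001]
ft_force: [-0.0, 0.2, -1.0]
width: 0.2
grasp_force: 0.0
```

```bash
python3 -m crank '[[[0.402,-0.768,0,0],[0.402,-0.768,0,0],[0.402,-0.768,0,0],[0.402,-0.768,0,0],[0.402,-0.768,0,0],[0.402,-0.768,0,0],[0.402,-0.768,0,0],[0.402,-0.768,0,0],[0.402,-0.768,0,0],[0.402,-0.768,0,0],[0.402,-0.768,0,0],[0.402,-0.768,0.06,0],[0.402,-0.768,0.06,0],[0.402,-0.768,0.06,0]]]'
python3 - <<'E'
from h import *
cap('side','pics/side2.png')
E
```

```text
time_s: 3.1
eef_pos: [579.9, 226.4, 392.0]
orientation: [3.141, 0.0, -0.003]
ft_force: [-0.1, -0.2, 1.0]
width: 0.0
grasp_force: 0.0
```

View pics/side2.png

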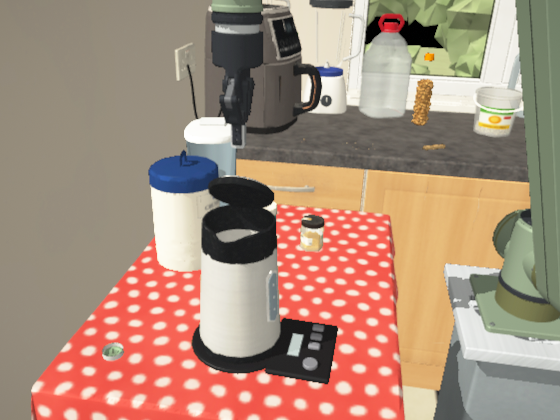

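The fingertips at (238,145) hang over the lid, whose edge is at (240,185). I'll descend slowly.

```bash
python3 -m crank '[[[0,0,0.02,0],[0,0,0.04,0],[0,0,0.06,0],[0,0,0.07,0],[0,0,0.08,0],[0,0,0.09,0],[0,0,0.1,0],[0,0,0.11,0],[0,0,0.12,0],[0,0,0.12,0]]]'
python3 -m crank '[[[0,0,0.01,0],[0,0,0.02,0],[0,0,0.03,0],[0,0,0.04,0],[0,0,0.05,0],[0,-0.005,0.06,0],[0,-0.01,0.066,0],[0,-0.015,0.072,0],[0,-0.02,0.076,0],[0,-0.02,0.076,0]]]'
python3 - <<'E'
from h import *
p,d,K,W=cap('side','pics/side3.png'); cv2.imwrite('pics/crop3.png',cv2.resize(p[120:300,160:320,::-1],(480,540)))
E
```

```text
time_s: 4.15
eef_pos: [580.0, 228.2, 330.4]
orientation: [3.141, 0.001, -0.0]
ft_force: [0.4, 0.0, -0.7]
width: -0.1
grasp_force: 0.0
time_s: 5.15
eef_pos: [580.0, 238.7, 292.7]
orientation: [3.141, 0.001, 0.0]
ft_force: [0.2, -0.8, -0.3]
width: -0.1
grasp_force: 0.0
```

View pics/crop3.png

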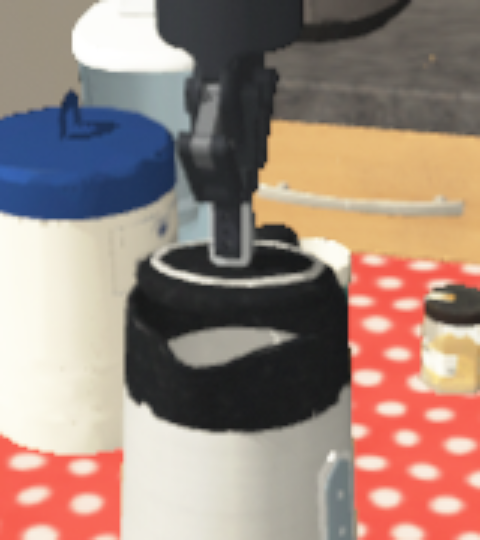

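The lid is following the fingertips down and is now a little open, with the tip at crop (232,262). I'll finish in small steps.

```bash
python3 -m crank '[[[0,0,0.006,0],[0,0,0.012,0],[0,0,0.016,0],[0,0,0.02,0],[0,0,0.022,0],[0,0,0.022,0]]]'
python3 -m crank '[[[0,0,0.002,0],[0,0,0.002,0],[0,0,0.004,0],[0,0,0.004,0],[0,0,0.004,0]]]'
```

```text
time_s: 5.8
eef_pos: [580.1, 238.1, 282.0]
orientation: [3.141, 0.001, -0.0]
ft_force: [-1.4, -0.5, 0.3]
width: 0.5
grasp_force: 0.0
time_s: 6.3
eef_pos: [580.2, 238.3, 280.2]
orientation: [3.141, 0.0, -0.0]
ft_force: [-0.7, 0.1, -0.1]
width: -0.2
grasp_force: 0.2
```

```bash
python3 -m crank '[[[0,0,0.001,0],[0,0,0.002,0],[0,0,0.002,0],[0,0,0.002,0]]]'
python3 -m crank '[[[0,0,0.001,0],[0,0,0.002,0],[0,0,0.002,0],[0,0,0.002,0]]]'
```

```text
time_s: 6.7
eef_pos: [580.2, 238.3, 279.3]
orientation: [3.141, -0.0, -0.0]
ft_force: [-1.1, 0.7, 1.3]
width: 0.2
grasp_force: 0.3
time_s: 7.1
eef_pos: [580.2, 238.4, 278.6]
orientation: [-3.141, -0.001, -0.0]
ft_force: [-0.4, 1.0, 1.9]
width: -0.0
grasp_force: 1.5
```

```bash
for i in 1 2; do python3 -m crank '[[[0,0,0.001,0],[0,0,0.002,0],[0,0,0.002,0],[0,0,0.002,0]]]' | egrep 'eef|ft_f'; done
```

```text
eef_pos: [580.3, 238.4, 278.5]
ft_force: [-1.2, 0.8, 6.1]
eef_pos: [580.3, 238.5, 278.4]
ft_force: [-2.1, 0.2, 9.3]
```

Firm stop at 278.5 mm, so the lid is shut. Lift off, and move over in front of the kettle to look from near with the wrist camera.

```bash
python3 -m crank '[[[0,0,-0.02,0],[0,0,-0.06,0],[0,0,-0.1,0],[0,0,-0.1,0],[-0.1,0,-0.1,0],[-0.2,-0.04,-0.1,0],[-0.28,-0.084,-0.1,0],[-0.28,-0.084,-0.1,0],[-0.28,-0.084,0,0],[-0.28,-0.084,0.1,0],[-0.28,-0.084,0.2,0],[-0.28,-0.084,0.2,0],[-0.28,-0.084,0.2,0],[-0.28,-0.084,0.2,0]]]'
python3 - <<'E'
from h import *
p,d,K,W=cap('side'); C=cloud(d,K,W)
a=p[150:380,180:350,::-1]
p2,d2,K2,W2=cap('wrist'); C2=cloud(d2,K2,W2)
cv2.imwrite('pics/c4.png',np.hstack([cv2.resize(a,(355,480)),cv2.resize(p2[:,:,::-1],(440,480))]))
g=p2.astype(int); k=(d2>0)&(g.max(2)>75)&(g.max(2)-g.min(2)<25)&(C2[...,2]>12)&(C2[...,2]<30)
c,l,s,ce=cv2.connectedComponentsWithStats(k.astype(np.uint8))
for i in range(1,c):
    if s[i,4]>40: print(s[i],ce[i].round(),ray(*ce[i],K2,W2,20.5).round(1),np.median(C2[l==i],0).round(1))
# lid top plane
t=(d>0)&(C[...,2]>265)&(C[...,2]<300)&(C[...,0]>500)&(C[...,0]<660)&(C[...,1]>150)&(C[...,1]<300)
Q=C[t]; print(len(Q),np.linalg.lstsq(np.c_[Q[:,:2],np.ones(len(Q))],Q[:,2],rcond=None)[0],Q.min(0),Q.max(0))
E
```

```text
time_s: 9.3
eef_pos: [442.2, 281.2, 178.8]
orientation: [-3.139, -0.004, -0.001]
ft_force: [1.2, 1.1, -0.0]
width: 0.3
grasp_force: 0.0
[ 302  142   70   27 1611] [336. 155.] [474.9 232.   20.5] [474.5 231.3  15.9]
[270 176  29  30 646] [284. 191.] [442.  279.3  20.5] [442.1 279.   21.5]
[328 181  16  24 340] [335. 193.] [439.9 231.   20.5] [440.1 231.2  21.1]
[357 183  16  23 310] [365. 194.] [438.6 203.7  20.5] [439.  204.   21.3]
[386 185  16  22 303] [393. 195.] [437.5 176.8  20.5] [437.7 177.2  21.3]
1772 [ 1.33804388e-02 -3.53705762e-02  2.74660422e+02] [524.48173693 150.00159056 265.08535957] [635.89315157 286.78516057 279.76288689]
```

View pics/c4.png

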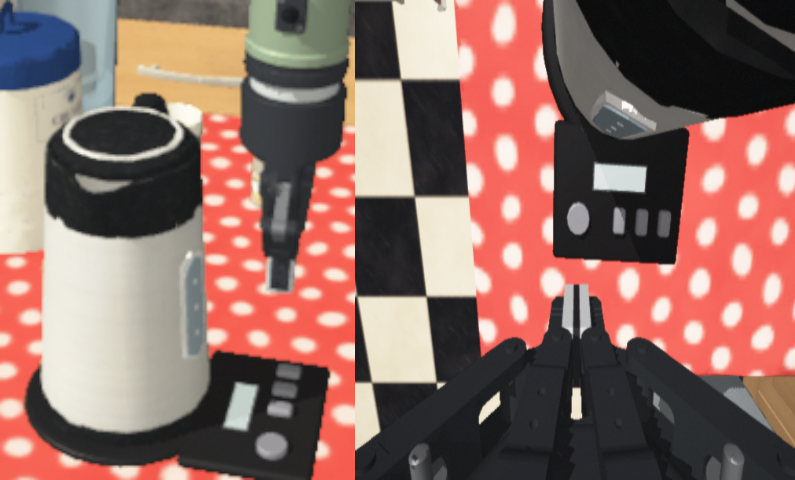

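The lid is shut flat. The fingertips hang over the boil key, at side crop (272,446). I'll check whether the wrist has any clearance problem with the kettle.

Run:
```python
from h import *
print(np.array(eyes.camera_model('wrist')['T_tool_cam']).round(2), bot.state()['joint_pos'].round(3))
for n in ('side','top'):
    p,d,K,W=cap(n); C=cloud(d,K,W)
    for a in range(190,460,20):
        m=(d>0)&(C[...,2]>a)&(C[...,2]<a+20)&(abs(C[...,1]-281)<75)&(abs(C[...,0]-442)<110)&~((C[...,2]<300)&(C[...,0]>508))
        Q=C[m]
        if len(Q)>5: print(n,a-179,len(Q),Q.min(0).round(),Q.max(0).round())
```

```text
[[  -0.      0.96    0.28   71.58]
 [   1.      0.     -0.      0.36]
 [  -0.      0.28   -0.96 -143.69]
 [   0.      0.      0.      1.  ]] [ 0.545  0.277  1.766 -0.     1.093  2.116]
side 11 146 [431. 275. 190.] [453. 297. 210.]
side 31 65 [429. 273. 210.] [455. 315. 230.]
side 51 124 [425. 275. 230.] [458. 332. 250.]
side 71 268 [425. 277. 250.] [460. 345. 270.]
side 91 417 [422. 270. 270.] [461. 343. 290.]
side 111 239 [406. 290. 290.] [474. 323. 310.]
side 131 598 [404. 282. 310.] [477. 321. 330.]
side 151 621 [404. 269. 330.] [479. 321. 350.]
side 171 642 [405. 266. 350.] [479. 321. 370.]
side 191 695 [405. 276. 370.] [478. 321. 390.]
side 211 626 [407. 280. 390.] [476. 322. 410.]
side 231 670 [407. 282. 410.] [476. 332. 430.]
side 251 647 [406. 280. 430.] [476. 322. 450.]
side 271 778 [379. 250. 450.] [497. 346. 470.]
top 71 48 [428. 219. 251.] [453. 245. 270.]
top 91 77 [428. 219. 270.] [453. 243. 290.]
top 111 15 [434. 238. 291.] [456. 246. 309.]
top 131 12 [404. 242. 311.] [462. 279. 328.]
top 151 8 [404. 261. 335.] [412. 278. 350.]
top 171 10 [404. 261. 351.] [409. 283. 367.]
top 191 23 [405. 255. 372.] [415. 282. 389.]
top 211 17 [405. 253. 390.] [419. 272. 409.]
top 231 16 [407. 250. 412.] [422. 271. 428.]
top 271 28 [403. 230. 452.] [470. 275. 467.]
```

Nothing juts out, and the clearance is fine. Descend onto the key.

```bash
python3 -m crank '[[[-0.002,0.004,0.06,0],[-0.002,0.004,0.14,0],[-0.002,0.004,0.2,0],[-0.002,0.004,0.25,0],[-0.002,0.004,0.28,0],[-0.002,0.004,0.296,0],[-0.002,0.004,0.296,0],[-0.002,0.004,0.296,0]]]'
python3 -m crank '[[[0,0,0.004,0],[0,0,0.008,0],[0,0,0.012,0],[0,0,0.012,0],[0,0,0.012,0]]]'
```

```text
time_s: 10.3
eef_pos: [440.0, 278.8, 29.2]
orientation: [-3.141, -0.002, -0.0]
ft_force: [0.1, -0.3, 0.9]
width: -0.1
grasp_force: 0.0
time_s: 10.8
eef_pos: [439.2, 278.3, 22.3]
orientation: [3.141, 0.0, -0.0]
ft_force: [0.4, -0.1, -0.2]
width: 0.3
grasp_force: 0.0
```

```bash
python3 -m crank '[[[0,0,0.002,0],[0,0,0.004,0],[0,0,0.006,0],[0,0,0.008,0],[0,0,0.008,0],[0,0,0.008,0]]]' | egrep 'eef|ft_f'; for i in 1 2; do python3 -m crank '[[[0,0,0.001,0],[0,0,0.002,0],[0,0,0.002,0],[0,0,0.002,0]]]' | egrep 'eef|ft_f'; done
```

```text
eef_pos: [439.3, 278.4, 18.3]
ft_force: [-0.1, -0.1, 1.0]
eef_pos: [439.3, 278.4, 17.3]
ft_force: [0.5, 0.4, 1.6]
eef_pos: [439.3, 278.4, 16.5]
ft_force: [-0.9, 0.2, 5.3]
```

The key is at its bottom stop (16.5 mm, 5 N). Release and move clear.

```bash
python3 -m crank '[[[0,0,-0.004,0],[0,0,-0.01,0],[0,0,-0.02,0],[0,0,-0.06,0],[0,0,-0.14,0],[0,0,-0.24,0],[-0.1,0,-0.34,0],[-0.2,0,-0.4,0],[-0.2,0,-0.4,0],[-0.2,0,-0.4,0],[-0.2,0,-0.4,0],[-0.2,0,-0.4,0]]]'
python3 - <<'E'
from h import *
p,d,K,W=cap('side'); C=cloud(d,K,W)
cv2.imwrite('pics/c5.png',cv2.resize(p[150:400,160:350,::-1],(456,600)))
for n in('side','top','wrist'):
    p,d,K,W=cap(n); C=cloud(d,K,W); g=p.astype(int)
    k=(d>0)&(g.max(2)>70)&(g.max(2)-g.min(2)<25)&(C[...,2]>10)&(C[...,2]<35)&(C[...,0]<490)&(C[...,0]>400)&(C[...,1]>150)
    c,l,s,ce=cv2.connectedComponentsWithStats(k.astype(np.uint8))
    for i in range(1,c):
        if s[i,4]>30: print(n,s[i,4],ray(*ce[i],K,W,20.5).round(1),np.median(C[l==i],0).round(1))
E
```

```text
time_s: 13.4
eef_pos: [339.6, 278.2, 215.4]
orientation: [3.14, 0.001, -0.001]
ft_force: [0.7, -0.5, 0.0]
width: -0.1
grasp_force: 0.0
side 76 [435.6 182.   20.5] [435.7 180.4  18.3]
side 279 [472.5 239.4  20.5] [473.5 231.1  13.8]
side 78 [437.  209.   20.5] [437.1 206.8  18. ]
side 86 [438.2 235.4  20.5] [438.6 233.8  18.3]
side 174 [440.7 283.3  20.5] [440.7 281.2  18.8]
top 180 [473.9 229.5  20.5] [475.2 232.4  15.1]
top 82 [441.  277.9  20.5] [440.3 278.6  19.4]
top 42 [438.9 229.2  20.5] [439.7 229.2  20.6]
top 36 [438.  201.8  20.5] [438.1 201.8  19.5]
top 38 [436.1 174.3  20.5] [436.5 174.2  20.2]
wrist 1686 [473.4 232.   20.5] [474.2 231.6  16. ]
wrist 669 [441.8 279.2  20.5] [441.4 279.6  21.6]
wrist 342 [439.1 230.8  20.5] [438.7 231.   21.4]
wrist 308 [437.9 203.5  20.5] [437.8 203.8  21.3]
wrist 305 [436.8 176.6  20.5] [436.8 177.1  21.5]
```

View pics/c5.png

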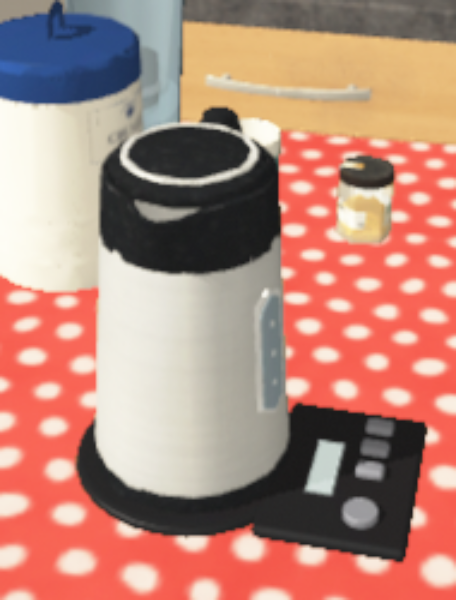

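The lid is shut at crop (190,150), the boil key is back up at (360,513), and nothing has moved. Handing in.

```bash
python3 -c "
from bench import workorder; print(workorder.hand_in())"
```

```text
the job is handed in; nothing more can be done
None
```

The kettle's lid is fully shut, the boil key was pressed to its stop and sprang back up, the arm is clear, the stand, mug and jar look undisturbed, and the job was handed in at about 13.6 s (no verdict was returned).

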